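Release the filter cartridge with the pin tool

TASK

Free the cartridge of the small filter unit: take the slender pin tool from the rack, press the button recessed in the cartridge down with its pin and, keeping the button down, push the cartridge all the way out to its stop. Then put the pin tool back upright in a free hole of the rack and let go of it, leaving the fat drift in the rack where it stands.

Things in the scene. Friction and masses are not known exactly. Their poses are not given: they have to be found in the camera images.
- pin_tool: The slender pin tool, loose, all plain steel, round about its z axis, 115 mm long, 0.1 kg. Origin at the tip of the pin (its lowest point, centre), z up along the tool: pin 8 mm diameter from z = 0 to 45 mm, collar 40 mm diameter from 45 to 51 mm, slim handle 18 mm diameter from 51 to 115 mm (grip it anywhere there, from above). It hangs in the rack by its collar, tip 13 mm above the bench.
- drift: Bystander in the rack, not to be used: a loose steel drift of like build with a fat handle, 34 mm diameter from z = 51 to 95 mm, collar 40 mm, shank 22 mm diameter, 45 mm long, too thick for the button's well. Origin at the lowest point of the shank, z up.
- tool_rack: Fixed steel rack: a plate 64 x 220 mm, 10 mm thick, its top 58 mm above the bench, on two end legs. Origin on the bench below the centre of the plate; x across the plate, y along it, z up. Three through holes of 28 mm diameter in a row at y = -70, 0 and +70 mm (x = 0). The hole at y = -70 mm starts free; the pin tool hangs in one of the other two and the drift in the other, which way round varies.
- filter_unit: Fixed aluminium filter unit, 130 x 90 x 54 mm, a cover over its rear half, two brass hose stubs at its back (+x) and the grey plastic front plate of the cartridge at its front (-x). Origin on the bench below its centre, z up. The cartridge slides out along this frame's -x axis. Its upper face, open in the front half, lies 44 mm above the bench.
- filter_slide (a joint): How far the grey cartridge has come out of the filter unit along the unit's -x axis, in m: 0 home and latched, 0.04 fully out at its stop. About 1.5 N moves it once it is unlatched, and it stays where it is left. Latched, it has about 1 mm of play; the latch is cleared only after about 20 mm of travel with the button down.
- release_button (a joint): How far the spring release button in the cartridge is pressed straight down, in m: 0 up, 0.01 fully down. It takes 2 N at first and 6 N fully down, and springs back. At 0.005 or more the cartridge is free to slide.
- button_face (a point): Centre of the top face of the release button, a steel disc 18 mm in diameter at the bottom of a round well of 21 mm diameter in the cartridge's upper face. With the button up the face lies 8 mm below the cartridge's upper face, 36 mm above the bench. It moves along with the cartridge (the pin pushes on the well's wall) and with the button. With the cartridge home it lies on the filter unit's axis, 30 mm from the unit's origin towards -x.
Mind the look-alikes: they are no part of the job. Leave any orange look-alike of the pin_tool alone.

How it is judged:
On the way, in this order (a step that is already met when the one before it is completed fails the run):
1. the pin tool's pin holds the release button down (5 mm or more) with the cartridge still nearly home (value of joint release_button above 0.0045 m and value of joint filter_slide below 0.012 m and distance between pin_tool and button_face below 0.014 m), for 0.05 s.
2. with the pin still holding the button down, the cartridge is pushed out to its stop (35 mm or more) (value of joint filter_slide above 0.035 m and value of joint release_button above 0.0025 m and distance between pin_tool and button_face below 0.014 m), for 0.05 s.
At the end, for the whole second after the job is handed in: The cartridge is out by 33 mm or more of its 40 mm, and the pin tool hangs at rest by its collar in a hole of the rack, upright within 10 degrees (value of joint filter_slide above 0.033 m and z of pin_tool in the frame of tool_rack between 0.008 and 0.018 m and x of pin_tool in the frame of tool_rack between -0.025 and 0.025 m and y of pin_tool in the frame of tool_rack between -0.095 and 0.095 m and angle between pin_tool's own z axis and vertical below 0.17 rad and linear speed of pin_tool below 0.02 m/s); the robot touches nothing.
It fails at once if the drift is moved more than 25 mm (distance of drift from where it was at the start of the episode above 0.025 m).
It also fails if it takes over 48 s, if anything falls off the work surface, if the arm or the gripper's body presses on something with over 40 N, if the wrist force passes 120 N, or if a joint passes its speed limit or range.

ROBOT

A 7-joint arm with a two-finger parallel gripper is mounted at the origin on a cart in front of the work surface, level with it; the furniture and walls round the work are solid. World frame = base frame: x ahead of the robot, y to its left, z up, the work surface at z = 0. Lengths are in m, angles in rad, forces in N, time in s.
With the tool pointing down it reaches from about 0.425 to 0.95 m from the base axis. Payload 4.7 kg.
Tool frame: the origin (TCP) lies between the finger pads; the fingertips stand 25 mm ahead of it and the grasp point (between the pads) lies 6 mm ahead of it; z points along the fingers, y is the line along which they close (so a half turn about z gives the same grasp; the last joint's range is limited). The gripper opens to 85 mm and grips with 20 to 120 N. Pads are 22 mm wide; open, the fingers measure 114 mm over their backs; the gripper's body (76 mm by 85 mm) begins 54 mm behind the grasp point. The pads swing forward as they close: fully open they stand 13 mm farther back than shut.
Start: joints at [1.283, 0.469, -0.049, 1.532, 0.024, 1.141, -0.082], TCP at [0.173, -0.653, 0.256] pointing down, gripper open.
Joint ranges: [-2.59, 2.59], [-0.33, 1.99], [-1.39, 1.29], [0.1, 2.45], [-1.04, 4.18], [0.21, 1.99], [-2.66, 2.66]. Speed limits (rad/s): [2.57, 2.57, 3.14, 3.14, 3.14, 3.14, 3.14].

INTERFACE

Orientations are given as a 3x3 rotation matrix whose columns are the frame's x, y, z axes.
In Python, from rig import * gives the robot as it stands. Calls block until the motion is done:
- movep(position, orientation): joint-space move of the TCP to a pose.
- move_l(position, attitude=None, feed=0.15, until_force=None): straight line of the TCP; attitude=None keeps the orientation; feed is the mean speed in m/s. With until_force (N) it stops when the force on the tool has changed by that much, and returns True; else False.
- move_joints(angles): joint-space move.
- command_gripper(opening, newtons=None): finger opening in m; newtons is the grip in N (None keeps the last); returns when the fingers have stopped.
- sleep(seconds).
- inverse_kinematics(position, orientation): joint angles nearest the present ones, or None.
- sense(): the state.
- camera(name): name is "scene" or "side" or "wrist"; returns (picture, depth): 384x512x3 uint8, red, green, blue; 384x512 float32, m along the optical axis (not along the pixel's ray), 0 where there is no reading.
- camera_params(name): a dict with "K" (3x3 intrinsics, pixels), "position" and "rotation" of the camera in the world; the wrist camera has in their place "tool_from_camera" (4x4, takes a point from camera to tool coordinates, whose origin is the TCP and whose axes are the flange's). Camera axes: x right, y down, z forward; pixel columns grow to the right and rows downward; lengths in m; the calibration is good to about 2 mm. A picture is of the moment at which its call begins: read the wrist's pose just before it. camera_params takes no time and is no camera call.
A pose or a line that the arm cannot do raises Unreachable and nothing moves.
- finish_job(): hands the job in; it is judged then, once.
The state is a dict: "time_s": time; "joint_pos": joint angles; "qd": joint speeds; "joint_efforts": joint torques, N m; "position": TCP position; "tcp_rot": TCP orientation; "wrist_force": force on the tool from outside, world axes, zero at the start; "ft_torque": the same for the moment, N m; "finger_gap": finger opening in m; "gripper_force": force on a finger pad.
Only numpy, scipy, OpenCV 4.12 (cv2) and the standard library are available. Lean on these libraries where they do the work, as an engineer would, in place of code of your own. Each camera call takes 0.05 s, during which the arm holds its last target. There are 200 camera calls.

## Working session

There is one attempt and no reset: what is moved stays moved. The work goes in short steps, each a Python script; the robot and the scene stay as the last script left them, time stands still between calls to the robot, and variables do not carry over. Pictures are saved under pics/ and viewed, at most 13 in all, crops included, and the job is handed in when it is done.

```bash
mkdir -p pics; cat > h.py <<'E'
from rig import *
import numpy as np, cv2
def snap(n,f):
    s=sense(); p,d=camera(n); cv2.imwrite(f'pics/{f}.png',cv2.cvtColor(p,cv2.COLOR_RGB2BGR)); 
    np.savez(f'pics/{f}.npz',p=p,d=d,pos=s['position'],R=s['tcp_rot']); return p,d
def pose(n,f):
    c=camera_params(n); K=np.array(c['K'])
    if n=='wrist':
        z=np.load(f'pics/{f}.npz'); T=np.array(c['tool_from_camera'])
        return K, z['R']@T[:3,:3], z['R']@T[:3,3]+z['pos']
    return K,np.array(c['rotation']),np.array(c['position'])
def onplane(n,f,uv,h):
    K,R,t=pose(n,f); r=R@np.linalg.solve(K,[uv[0],uv[1],1.]); return t+r*(h-t[2])/r[2]
def cloud(n,f):
    K,R,t=pose(n,f); z=np.load(f'pics/{f}.npz'); d=z['d']; v,u=np.mgrid[:384,:512]
    P=np.stack([(u-K[0,2])/K[0,0]*d,(v-K[1,2])/K[1,1]*d,d],-1)@R.T+t; P[d==0]=np.nan
    return P
E
python3 - <<'E'
from h import *
a,_=snap('scene','s0'); b,_=snap('side','d0'); 
for n in('scene','side'): print(camera_params(n))
print(sense()['time_s'],sense()['tcp_rot'])
E
```

```text
{'K': array([[412.84672921,   0.        , 256.06756078],
       [  0.        , 412.84672921, 189.89851492],
       [  0.        ,   0.        ,   1.        ]]), 'position': array([0.08850261, 0.92110606, 0.50558874]), 'rotation': array([[-0.90322332, -0.19471249,  0.38245873],
       [-0.42898456,  0.38335429, -0.81793137],
       [ 0.01264426, -0.90284358, -0.42978319]])}
{'K': array([[354.49354676,   0.        , 254.67718444],
       [  0.        , 354.49354676, 191.19025417],
       [  0.        ,   0.        ,   1.        ]]), 'position': array([0.15804044, 0.7244124 , 0.6367393 ]), 'rotation': array([[-0.90139188, -0.26737268,  0.34059439],
       [-0.43299102,  0.55042539, -0.71382818],
       [ 0.00338636, -0.79091323, -0.61191894]])}
0.1 [[ 9.66695148e-01  2.55930167e-01 -4.89894598e-04]
 [ 2.55930630e-01 -9.66693747e-01  1.64689832e-03]
 [-5.20870816e-05 -1.71742765e-03 -9.99998524e-01]]
```

View pics/s0.png

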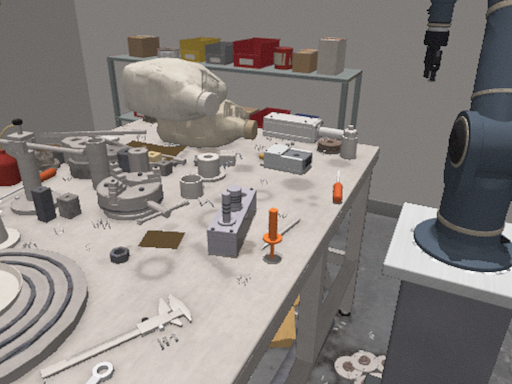

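View pics/d0.png

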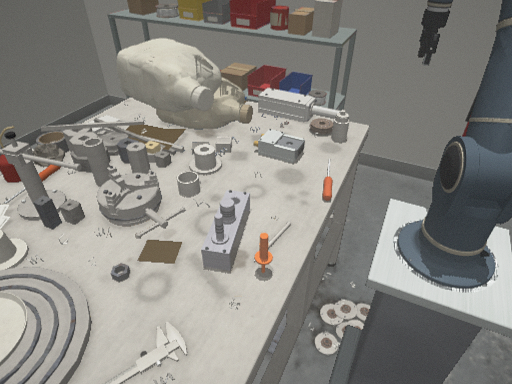

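Scene view: the rack is at (235,218), holding two steel tools: a slender one at (227,207) and a fatter one at (236,197). An orange look-alike stands at (272,235). The filter unit is at (288,158), and the valve-like unit at (293,127) is clutter. In the side view the tools are at (219,230) and (228,208). A close crop should settle the choice.

```bash
python3 - <<'E'
from h import *
a=cv2.imread('pics/d0.png'); b=cv2.imread('pics/s0.png')
c=np.hstack([cv2.resize(a[180:280,190:290],(400,400),interpolation=2),cv2.resize(a[120:170,250:310],(400,400),interpolation=2)])
cv2.imwrite('pics/c1.png',c)
P=cloud('side','d0')
for u,v in [(219,218),(228,201),(240,195),(210,255),(225,260),(234,197),(247,200),(264,140),(298,160),(302,147),(270,133),(262,150),(264,237)]: print(u,v,P[v,u].round(3))
E
```

```text
219 218 [0.47  0.248 0.127]
228 201 [0.493 0.169 0.108]
240 195 [0.509 0.079 0.057]
210 255 [0.476 0.286 0.046]
225 260 [0.445 0.275 0.034]
234 197 [0.518 0.094 0.057]
247 200 [0.484 0.088 0.055]
264 140 [ 0.575 -0.219  0.053]
298 160 [nan nan nan]
302 147 [ 0.456 -0.264  0.034]
270 133 [ 0.574 -0.267  0.056]
262 150 [ 0.576 -0.207  0.021]
264 237 [0.363 0.249 0.117]
```

View pics/c1.png

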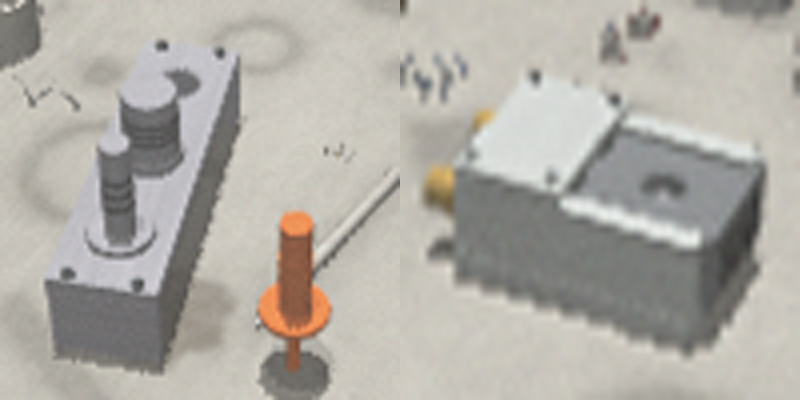

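The crop confirms it. The slender steel tool is in the end hole nearest the cameras (about 0.47, 0.245), the fat drift is in the middle, and the far hole is free. The unit's grey cartridge and well face the robot. Next I take wrist looks over each.

```bash
python3 - <<'E'
from h import *
R=np.array([[1,0,0],[0,-1,0],[0,0,-1.]])
T=np.array(camera_params('wrist')['tool_from_camera']); print(T.round(3), camera_params('wrist')['K'])
off=R@T[:3,3]
def over(x,y,z,f):
    p=[x-off[0],y-off[1],z]
    try: movep(p,R)
    except Unreachable as e:
        print('unreach',p); p=[max(x-off[0],.45),y-off[1],z]; movep(p,R)
    snap('wrist',f); print(p,sense()['time_s'])
over(0.52,-0.24,0.25,'w1'); over(0.48,0.18,0.30,'w2')
a=np.hstack([cv2.resize(cv2.imread(f'pics/w{i}.png'),(400,300)) for i in(1,2)]); cv2.imwrite('pics/c2.png',a)
E
```

```text
[[ 0.    -0.961 -0.277  0.071]
 [ 1.     0.001 -0.002 -0.   ]
 [ 0.002 -0.277  0.961 -0.117]
 [ 0.     0.     0.     1.   ]] [[335.81884712   0.         258.75917175]
 [  0.         335.81884712 192.37786409]
 [  0.           0.           1.        ]]
[np.float64(0.44897501675279994), np.float64(-0.24001689484860134), 0.25] 1.9583
[np.float64(0.4089750167527999), np.float64(0.17998310515139865), 0.3] 3.575
```

View pics/c2.png

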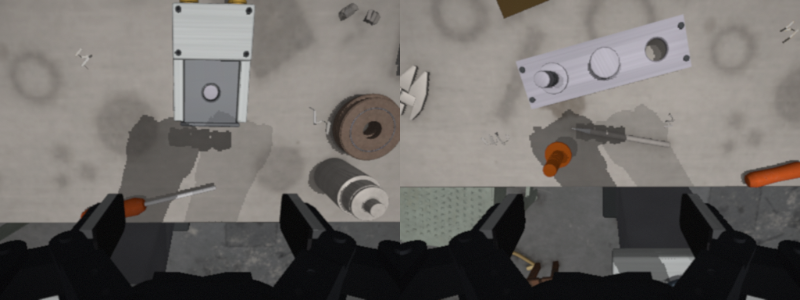

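Left: the unit with its well at about (211,92), that is (270,118) at full size, and its axis nearly along world x. Right: the rack with the slim tool's top at (545-400,78), the drift at (604-400,63), the free hole at (656-400,48), and the orange tool at (555-400,160). Now I compute positions.

```bash
python3 - <<'E'
from h import *
P=cloud('wrist','w1'); z=P[...,2]; np.set_printoptions(precision=4,suppress=True)
img=cv2.imread('pics/w1.png'); g=cv2.cvtColor(img,6)
# cover top: z .05-.06
def rect(P,lo,hi,box):
    m=(P[...,2]>lo)&(P[...,2]<hi)&(P[...,0]>box[0])&(P[...,0]<box[1])&(P[...,1]>box[2])&(P[...,1]<box[3])
    m=cv2.morphologyEx(m.astype(np.uint8),cv2.MORPH_OPEN,np.ones((3,3)))
    Q=P[m>0]; r=cv2.minAreaRect(Q[:,:2].astype(np.float32)*1000); return r,np.median(Q[:,2]),len(Q)
print('unit all',rect(P,.02,.07,(.4,.65,-.31,-.17)))
print('cover',rect(P,.049,.06,(.4,.65,-.31,-.17)))
# button disc
roi=g[95:142,245:296]; _,b=cv2.threshold(roi,0,255,cv2.THRESH_OTSU); 
for c in cv2.findContours(b,cv2.RETR_LIST,cv2.CHAIN_APPROX_NONE)[0]:
    if len(c)>15:
        e=cv2.fitEllipse(c); uv=(e[0][0]+245,e[0][1]+95); print('disc',uv,e[1],onplane('wrist','w1',uv,.036),onplane('wrist','w1',uv,.044))
P=cloud('wrist','w2')
print('plate',rect(P,.053,.061,(.38,.6,.03,.32)))
for n,lo,hi,y0,y1 in(('pin',.118,.14,.2,.3),('drift',.1,.115,.12,.22),('collar',.061,.07,.2,.3)):
    m=(P[...,2]>lo)&(P[...,2]<hi)&(P[...,1]>y0)&(P[...,1]<y1)&(P[...,0]>.42)
    Q=P[m]; print(n,m.sum(),Q.mean(0),cv2.minEnclosingCircle(Q[:,:2].astype(np.float32)*1000))
img=cv2.imread('pics/w2.png')[:150,130:400]; cv2.imwrite('pics/c3.png',np.hstack([cv2.resize(img,(540,300)),cv2.resize(cv2.imread('pics/w1.png')[70:170,220:320],(260,300))]))
E
```

```text
unit all (((529.02490234375, -251.3211212158203), (90.14422607421875, 145.53665161132812), 88.7507095336914), np.float64(0.04761473550342599), 15711)
cover (((564.7072143554688, -252.0990753173828), (90.14543914794922, 58.1981201171875), 88.75607299804688), np.float64(0.052939984289653824), 7532)
disc (269.32104110717773, 117.43976974487305) (17.613922119140625, 17.878299713134766) [ 0.4992 -0.2508  0.036 ] [ 0.4997 -0.2506  0.044 ]
disc (269.71402740478516, 118.09904670715332) (25.850322723388672, 26.59014129638672) [ 0.4986 -0.2512  0.036 ] [ 0.4991 -0.251   0.044 ]
disc (270.0, 118.0) (54.16183853149414, 59.48978805541992) [ 0.4987 -0.2515  0.036 ] [ 0.4992 -0.2512  0.044 ]
plate (((493.9698791503906, 177.50430297851562), (64.11222076416016, 220.87640380859375), 14.48806095123291), np.float64(0.05698109766412418), 11043)
pin 389 [0.476  0.2433 0.1265] ((475.80181884765625, 244.25547790527344), 9.040477752685547)
drift 1191 [0.4936 0.1767 0.1068] ((493.3167724609375, 176.69793701171875), 16.799734115600586)
collar 734 [0.4766 0.2396 0.0631] ((478.34393310546875, 254.94558715820312), 30.462112426757812)
```

View pics/c3.png

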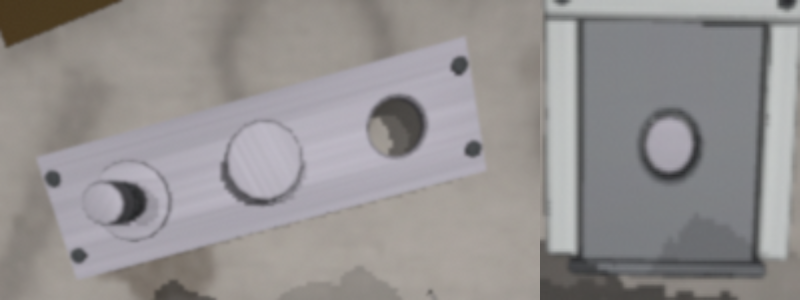

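```bash
python3 - <<'E'
from h import *
a=np.deg2rad(14.5); q0=sense()['joint_pos']; best=None
for s in(1,-1):
    y=s*np.array([np.cos(a),np.sin(a),0]); z=np.array([0,0,-1.]); R=np.c_[np.cross(y,z),y,z]
    for p in([.476,.2435,.2],[.499,-.251,.2]):
        q=inverse_kinematics(p,R); print(s,None if q is None else np.round(q,2))
    if q is not None and (best is None or abs(q[6]-q0[6])<best[0]): best=(abs(q[6]-q0[6]),R)
R=best[1]; np.save('R.npy',R)
command_gripper(.045); movep([.476,.2435,.2],R); move_l([.476,.2435,.105])
command_gripper(0,60); s=sense(); print(s['finger_gap'],s['gripper_force'],s['position'])
move_l([.476,.2435,.25]); print(sense()['finger_gap'],sense()['wrist_force'])
movep([.499,-.251,.25],R); move_l([.499,-.251,.146])
snap('wrist','w3'); snap('side','d3'); print(sense()['time_s'],sense()['position'])
cv2.imwrite('pics/c4.png',np.hstack([cv2.resize(cv2.imread('pics/w3.png'),(400,300)),cv2.resize(cv2.imread('pics/d3.png')[100:175,245:345],(400,300))]))
E
```

```text
1 [ 0.15  0.45 -0.9   1.89  0.41  1.   -0.68]
1 [ 0.77  0.38 -0.48  1.85  0.21  0.96  0.45]
-1 [ 0.31  0.57 -1.17  1.88  0.6   1.09  2.29]
-1 [ 0.64  0.36 -0.31  1.86  0.13  0.94 -2.62]
0.016133770178014126 58.37149143218994 [0.47654914 0.24391798 0.10602833]
0.016452222794674135 [-0.2472438   0.19168355 -1.00644521]
14.5583 [ 0.49963853 -0.25151534  0.14707667]
```

View pics/c4.png

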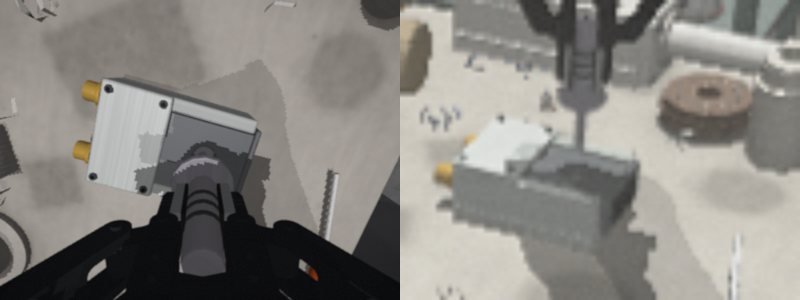

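The hanging pin points into the well: it sits at about (580,150) in the crop and (290,137) in the side image. Descending with a force guard that would show a missed well.

```bash
python3 - <<'E'
from h import *
K,Rc,t=pose('side','d3'); p=K@(Rc.T@(np.array([.4996,-.2515,.055])-t)); print('tip pred px',p[:2]/p[2])
if move_l([.499,-.251,.131],feed=.05,until_force=4): print('MISSED',sense()['position'],sense()['wrist_force'])
else:
    f=lambda:(print(sense()['position'].round(4) if hasattr(sense()['position'],'round') else sense()['position'],np.round(sense()['wrist_force'],2)))
    f(); print(move_l([.499,-.251,.120],feed=.04,until_force=14)); f(); sleep(.2); f()
    snap('side','d4')
print(sense()['time_s'])
E
```

```text
tip pred px [288.85827024 140.12578746]
[ 0.4988 -0.2509  0.1306] [-0.49 -0.61 -0.54]
True
[ 0.4998 -0.2518  0.1263] [-0.02  1.82  9.43]
[ 0.4998 -0.2518  0.1265] [-1.35  1.32  8.57]
15.5083
```

```bash
python3 - <<'E'
from h import *
snap('wrist','w4'); snap('scene','s4')
s=sense(); print(s['wrist_force'],s['ft_torque'],s['finger_gap'],s['position'])
cv2.imwrite('pics/c5.png',np.hstack([cv2.resize(cv2.imread('pics/w4.png')[150:350,160:360],(400,400),interpolation=2),cv2.resize(cv2.imread('pics/d4.png')[95:165,255:325],(400,400),interpolation=2)]))
P=cloud('wrist','w4'); P3=cloud('wrist','w3')
for n,Q,f in(('w3',P3,'w3'),('w4',P,'w4')):
    z=np.load(f'pics/{f}.npz'); L=(Q-z['pos'])@z['R']
    print(n,[L[v,260].round(4) for v in (195,205,215,225,235,245,300,320)])
E
```

```text
[-2.0453101   0.86175939  8.10977725] [0.26591664 0.43322816 0.02509633] 0.016243955001535335 [ 0.49976823 -0.2518237   0.12648912]
w3 [array([0.0115, 0.0002, 0.0807]), array([0.0207, 0.    , 0.0334]), array([0.0159, 0.    , 0.0329]), array([0.012 , 0.    , 0.0299]), array([0.0111, 0.    , 0.0204]), array([ 0.0107, -0.    ,  0.0109]), array([ 0.0072, -0.0001, -0.0227]), array([ 0.0063, -0.0001, -0.0314])]
w4 [array([0.0115, 0.0002, 0.0805]), array([0.0212, 0.    , 0.032 ]), array([0.0162, 0.    , 0.0321]), array([0.0118, 0.    , 0.0306]), array([0.0108, 0.    , 0.021 ]), array([ 0.0105, -0.    ,  0.0114]), array([ 0.0071, -0.0001, -0.0225]), array([ 0.0062, -0.0001, -0.0312])]
```

View pics/c5.png

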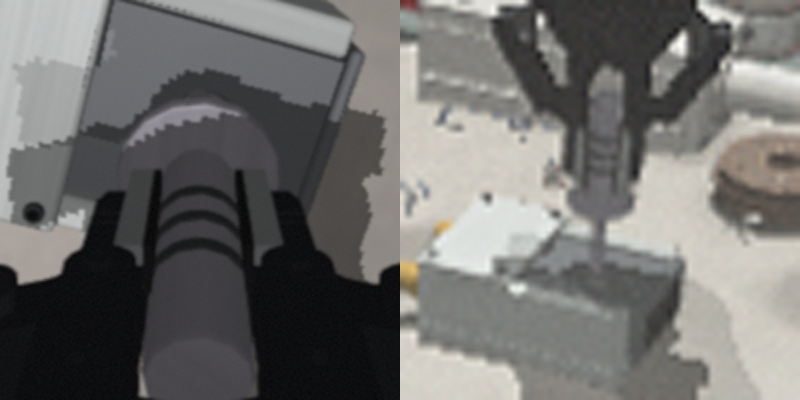

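The wrist depth shows the tool sitting about 9 mm higher in the grip than I assumed, and leaning about 5°, so its tip landed on the well's rim. I'll raise it, grip harder and fit the handle axis.

```bash
cat >> h.py <<'E'
from scipy.optimize import least_squares
def toolfit(f):
    "tool axis in TCP frame from wrist depth: point at z=0, direction (towards tip), tip"
    z=np.load(f'pics/{f}.npz'); L=((cloud('wrist',f)-z['pos'])@z['R']).reshape(-1,3)
    m=(abs(L[:,1])<.008)&(L[:,2]>-.018)&(L[:,2]<.026)&(L[:,0]>-.005)&(L[:,0]<.02); H=L[m]
    r=lambda p: np.hypot(H[:,0]-p[0]-p[2]*H[:,2],H[:,1]-p[1]-p[3]*H[:,2])-.009
    s=least_squares(r,[0,0,0,0],loss='soft_l1',f_scale=.001); p=s.x
    c=L[(abs(L[:,1])<.012)&(L[:,2]>.022)&(L[:,2]<.045)&(L[:,0]-p[2]*L[:,2]-p[0]>.011)&(L[:,0]-p[2]*L[:,2]-p[0]<.019)]
    top=L[(abs(L[:,1])<.006)&(abs(L[:,0]-p[0]+.03*p[2])<.006)&(L[:,2]<-.01)]
    d=np.array([p[2],p[3],1]); d/=np.linalg.norm(d)
    a=np.array([p[0],p[1],0]); zc=np.median((c-a)@d); zt=np.median((top-a)@d) if len(top) else None
    return a,d,a+d*(zc+.051),dict(n=len(H),rms=np.sqrt(np.mean(s.fun**2)),collar=zc,nc=len(c),top=zt)
E
python3 - <<'E'
from h import *
np.set_printoptions(precision=4,suppress=True)
for f in('w3','w4'): print(f,toolfit(f))
move_l([.499,-.251,.16]); command_gripper(0,100); print(sense()['position'],sense()['wrist_force'])
p=[.499,-.251,.16]; snap('wrist','w5'); print(toolfit('w5'))
P=cloud('wrist','w5'); m=(P[...,2]>.045)&(P[...,2]<.06)&(P[...,0]>.55); Q=P[m]; c=np.linalg.lstsq(np.c_[Q[:,:2]-Q[:,:2].mean(0),np.ones(len(Q))],Q[:,2],rcond=None)[0]; print('cover plane',c)
E
```

```text
w3 (array([ 0.0002, -0.0005,  0.    ]), array([ 0.0891, -0.0003,  0.996 ]), array([ 0.0078, -0.0005,  0.0844]), {'n': 2546, 'rms': np.float64(0.000764930053098243), 'collar': np.float64(0.03377215275198417), 'nc': 815, 'top': np.float64(-0.03035380760267812)})
w4 (array([ 0.0002, -0.0005,  0.    ]), array([0.0884, 0.001 , 0.9961]), array([ 0.0077, -0.0004,  0.0844]), {'n': 2549, 'rms': np.float64(0.0007690019648589018), 'collar': np.float64(0.03373342426443806), 'nc': 824, 'top': np.float64(-0.030348349327516587)})
[ 0.4985 -0.2506  0.159 ] [-0.3493 -0.32   -1.1867]
(array([ 0.0002, -0.0004,  0.    ]), array([ 0.089 , -0.0004,  0.996 ]), array([ 0.0078, -0.0005,  0.0846]), {'n': 2558, 'rms': np.float64(0.0008913386970807371), 'collar': np.float64(0.033894583500317294), 'nc': 823, 'top': np.float64(-0.0302428538163563)})
cover plane [0.0006 0.0045 0.0531]
```

```bash
python3 - <<'E'
from h import *
from scipy.spatial.transform import Rotation as Ro
np.set_printoptions(precision=4,suppress=True)
R=np.load('R.npy'); a,d,tip,_=toolfit('w5')
Rn=Ro.align_vectors([[0,0,-1.]],[R@d])[0].as_matrix()@R
np.savez('grip.npz',R=Rn,tip=tip)
P=lambda x: np.array(x)-Rn@tip
def f(l): s=sense(); print(l,'tip',s['position']+s['tcp_rot']@tip,'F',s['wrist_force'],s['time_s'])
B=[.499,-.251]
move_l(P(B+[.068]),Rn); f('hover')
if move_l(P(B+[.039]),feed=.05,until_force=4): f('MISSED')
else:
    f('in well'); print(move_l(P(B+[.028]),feed=.04,until_force=12)); sleep(.1); f('pressed')
E
```

```text
hover tip [ 0.4984 -0.2525  0.0676] F [ 0.1725  0.1007 -1.1884] 16.5083
in well tip [ 0.499  -0.2512  0.039 ] F [-0.8295  0.1705 -1.2483] 17.2417
False
pressed tip [ 0.4997 -0.2515  0.0285] F [ 1.1173 -0.0498  4.0553] 17.7667
```

The button is down about 8 mm with 5.3 N, which matches the spring. Now pushing out to the stop.

```bash
python3 - <<'E'
from h import *
np.set_printoptions(precision=4,suppress=True)
g=np.load('grip.npz'); Rn,tip=g['R'],g['tip']
P=lambda x: np.array(x)-Rn@tip
def f(l): s=sense(); print(l,'tip',s['position']+s['tcp_rot']@tip,'F',s['wrist_force'],s['time_s'])
e=np.array([.499,-.251,.028])+np.array([-.9998,.0218,0])*.050
print(move_l(P(e),feed=.05,until_force=14)); f('end'); sleep(.15); f('end')
snap('side','d6'); snap('wrist','w6'); print(toolfit('w6')[1:3])
cv2.imwrite('pics/c6.png',np.hstack([cv2.resize(cv2.imread('pics/w6.png'),(400,300)),cv2.resize(cv2.imread('pics/d6.png')[100:175,245:345],(400,300))]))
E
```

```text
False
end tip [ 0.4514 -0.2493  0.0281] F [ 6.5939 -1.1533  0.9034] 18.9167
end tip [ 0.4514 -0.2493  0.0281] F [ 6.7058 -1.0111  1.1925] 19.0667
(array([ 0.0937, -0.0057,  0.9956]), array([ 0.0083, -0.0009,  0.0845]))
```

View pics/c6.png

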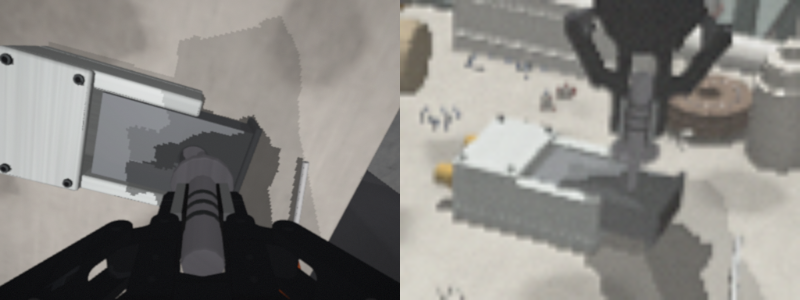

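The cartridge is out against the stop (6.7 N, pin travel 48 mm). I'll back off to the well's centre, lift, check the well's position, then look at the rack hole.

```bash
python3 - <<'E'
from h import *
np.set_printoptions(precision=4,suppress=True)
g=np.load('grip.npz'); Rn,tip=g['R'],g['tip']
P=lambda x: np.array(x)-Rn@tip
move_l(P([.4575,-.2501,.028]),feed=.05); move_l(P([.4575,-.2501,.15]))
snap('wrist','w7'); a,d,t2,i=toolfit('w7'); print(d,t2,i,sense()['time_s'])
Q=cloud('wrist','w7'); z=Q[...,2]
m=(z>.03)&(z<.06)&(abs(Q[...,1]+.25)<.04)&(Q[...,0]>.38)&(Q[...,0]<.62); print('unit x-min (was ~.456)',np.percentile(Q[m][:,0],1))
# move over rack
H=np.array([.4765,.2450])
tipw=lambda h,R,t: np.array([H[0],H[1],h])-R@t
from scipy.spatial.transform import Rotation as Ro
R=np.load('R.npy'); R2=Ro.align_vectors([[0,0,-1.]],[Rn@d])[0].as_matrix()@Rn
np.savez('grip2.npz',R=R2,tip=t2); movep(tipw(.15,R2,t2),R2)
move_l(tipw(.075,R2,t2)); snap('side','d8'); snap('wrist','w8'); print(sense()['time_s'],toolfit('w8')[1:3])
cv2.imwrite('pics/c7.png',np.hstack([cv2.resize(cv2.imread('pics/w8.png'),(400,300)),cv2.resize(cv2.imread('pics/d8.png')[165:285,160:320],(400,300))]))
E
```

```text
[ 0.0879 -0.0019  0.9961] [ 0.0078 -0.0006  0.0845] {'n': 2546, 'rms': np.float64(0.0008895725786268131), 'collar': np.float64(0.03386227765812124), 'nc': 820, 'top': np.float64(-0.03021560400202923)} 20.5
unit x-min (was ~.456) 0.4247294899722212
24.9 (array([0.0897, 0.0001, 0.996 ]), array([ 0.008 , -0.0004,  0.0845]))
```

View pics/c7.png

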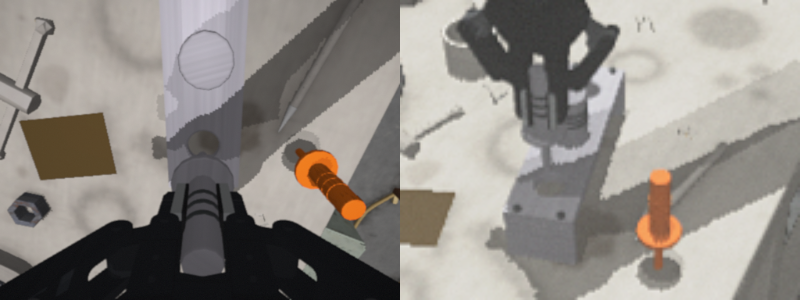

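```bash
python3 - <<'E'
from h import *
np.set_printoptions(precision=4,suppress=True)
g=np.load('grip2.npz'); R2,t2=g['R'],g['tip']; s=sense(); print('tip',s['position']+s['tcp_rot']@t2, s['tcp_rot']@t2-R2@t2)
P=cloud('wrist','w8'); m=(P[...,2]>.1)&(P[...,2]<.115)&(P[...,1]<.21)&(P[...,1]>.13)&(P[...,0]>.44); Q=P[m]; print('drift',cv2.minEnclosingCircle(Q[:,:2].astype(np.float32)*1000))
# hole: non-plate depth pixels near hole in the w8 and d8
for n,f in(('wrist','w8'),('side','d8')):
    P=cloud(n,f); K,R,t=pose(n,f)
    v,u=np.mgrid[:384,:512]; r=np.stack([u,v,np.ones_like(u)],-1)@np.linalg.inv(K).T@R.T
    X=t+r*((.058-t[2])/r[...,2])[...,None]
    near=np.hypot(X[...,0]-.4765,X[...,1]-.245)<.022
    low=near&(P[...,2]<.052)
    print(n,low.sum(),'extent on plane',X[low].min(0) if low.any() else 0,X[low].max(0) if low.any() else 0)
w=cv2.imread('pics/w8.png')[140:260,200:320]; d=cv2.imread('pics/d8.png')[205:265,190:250]
cv2.imwrite('pics/c8.png',np.hstack([cv2.resize(w,(400,400)),cv2.resize(d,(400,400),interpolation=2)]))
P=cloud('wrist','w7'); m=(P[...,2]>.03)&(P[...,2]<.047)&(abs(P[...,1]+.25)<.035)&(P[...,0]>.38)&(P[...,0]<.56); print('front min x',np.sort(P[m][:,0])[[0,5,20,60]])
E
```

```text
tip [0.4773 0.2458 0.0762] [0.0002 0.0001 0.    ]
drift ((493.3748779296875, 174.69143676757812), 16.94215965270996)
wrist 993 extent on plane [0.4637 0.2306 0.058 ] [0.4904 0.2548 0.058 ]
side 67 extent on plane [0.4624 0.2351 0.058 ] [0.486  0.2574 0.058 ]
front min x [0.4219 0.4221 0.4226 0.4234]
```

View pics/c8.png

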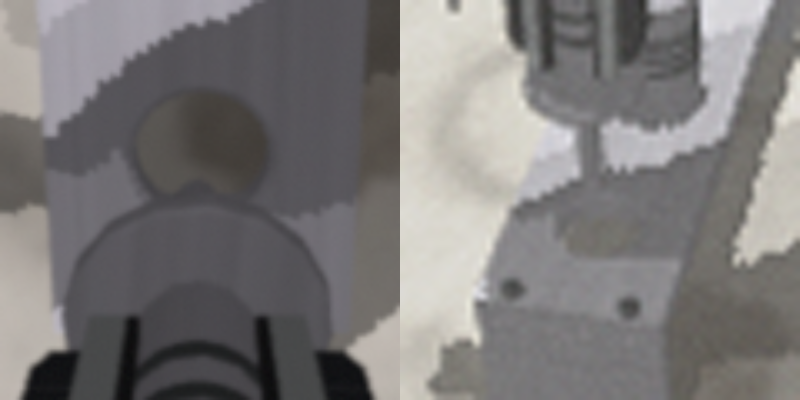

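```bash
python3 - <<'E'
from h import *
np.set_printoptions(precision=4,suppress=True)
g=np.load('grip2.npz'); R2,t2=g['R'],g['tip']
T=lambda h: np.array([.4768,.2448,h])-R2@t2
def f(l): s=sense(); print(l,'tip',s['position']+s['tcp_rot']@t2,'F',s['wrist_force'],s['time_s'])
hit=move_l(T(.03),feed=.08,until_force=6); f('mid'); 
if hit: raise SystemExit('blocked')
print(move_l(T(.011),feed=.03,until_force=5)); f('down')
command_gripper(.045); sleep(.2); f('open')
p=sense()['position']; move_l(p+np.array([0,0,.13]))
R=np.array([[1,0,0],[0,-1,0],[0,0,-1.]])
movep([.41,.18,.30],R); snap('wrist','w9')
movep([.40,-.24,.28],R); snap('wrist','w10'); f('')
P=cloud('wrist','w9')
for n,lo,hi,y0,y1 in(('pin',.118,.14,.2,.3),('drift',.1,.115,.12,.22)):
    m=(P[...,2]>lo)&(P[...,2]<hi)&(P[...,1]>y0)&(P[...,1]<y1)&(P[...,0]>.42); print(n,m.sum(),cv2.minEnclosingCircle(P[m][:,:2].astype(np.float32)*1000),P[m][:,2].mean())
P=cloud('wrist','w10'); m=(P[...,2]>.02)&(P[...,2]<.07)&(P[...,0]>.38)&(P[...,0]<.65)&(P[...,1]>-.31)&(P[...,1]<-.19)
print(np.sort(P[m][:,0])[[0,20,100]])
cv2.imwrite('pics/c9.png',np.hstack([cv2.resize(cv2.imread('pics/w9.png'),(400,300)),cv2.resize(cv2.imread('pics/w10.png'),(400,300))]))
E
```

```text
mid tip [0.4768 0.2452 0.03  ] F [ 0.3349  0.1339 -0.4191] 25.6167
True
down tip [0.4766 0.2444 0.0119] F [-0.8981 -1.2574  5.1792] 26.2083
open tip [0.476  0.2438 0.0113] F [ 0.0059  0.8797 -0.4977] 26.8
 tip [ 0.4086 -0.2382  0.1954] F [-0.6691 -0.1498 -0.343 ] 33.15
pin 395 ((476.3789978027344, 244.67599487304688), 9.114008903503418) 0.12653309008635943
drift 1183 ((493.33111572265625, 175.00765991210938), 16.83530044555664) 0.10688299781173943
[0.4206 0.4217 0.4239]
```

View pics/c9.png

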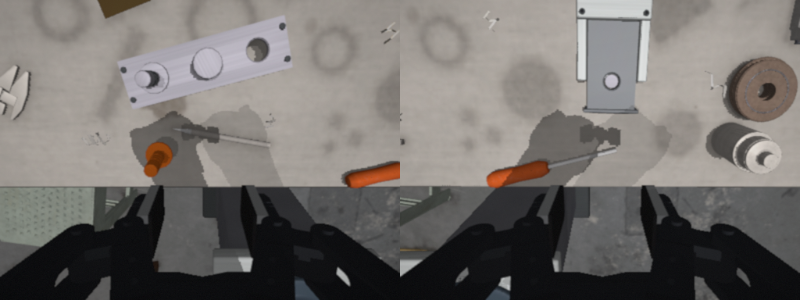

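The pin tool is back upright in the rack and the drift hasn't moved. The well is now at about (211,81) in the right-hand picture; I check its travel before handing in.

```bash
python3 - <<'E'
from h import *
g=cv2.imread('pics/w10.png',0)[86:122,252:290]; _,b=cv2.threshold(g,0,255,cv2.THRESH_OTSU)
for c in cv2.findContours(b,cv2.RETR_LIST,cv2.CHAIN_APPROX_NONE)[0]:
    if len(c)>15: e=cv2.fitEllipse(c); print(e[1],x:=onplane('wrist','w10',(e[0][0]+252,e[0][1]+86),.036))
if .499-x[0]>.0355: print(finish_job())
E
```

```text
(22.968168258666992, 23.470657348632812) [ 0.46333322 -0.25021071  0.036     ]
(41.28553771972656, 43.94986343383789) [ 0.46355554 -0.25013868  0.036     ]
```

Two independent features, the well and the front plate, both put the cartridge about 35.3 mm out. The pin dragged it back slightly from the stop when I backed off. That's clear of the 33 mm limit, and everything else is in place, so I'm handing in.

```bash
python3 -c "
from rig import *
print(finish_job())"
```

```text
the job is handed in; nothing more can be done
None
```

I handed the job in, with no verdict returned: the button was pressed and the cartridge pushed to its stop, then dragged back to about 35 mm out (33 needed) as I backed the pin off; the pin tool hangs in its original rack hole, released, and the drift is still in its hole.

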